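# Lock the shaker platform with its pin

## Robot

A 6-joint arm with a two-finger parallel gripper is mounted at the origin on a cart in front of the work surface, level with it; the furniture and walls round the work are solid. World frame = base frame: x ahead of the robot, y to its left, z up, the work surface at z = 0. Lengths are in m, angles in rad, forces in N, time in s.
With the tool pointing down it reaches from about 0.4 to 0.825 m from the base axis. Payload 7 kg.
Tool frame: the origin (TCP) lies at the centre of the arm's flange, where the gripper is bolted on; the fingertips stand 178 mm ahead of it and the grasp point (between the pads) lies 159 mm ahead of it; z points along the fingers, y is the direction in which the jaws open and shut (so a half turn about z gives the same grasp; the last joint's range is limited). The gripper opens to 88 mm and grips with 3 to 60 N. Pads are 19 mm wide; open, the fingers measure 130 mm over their backs; the gripper's body (78 mm by 193 mm) begins 47 mm behind the grasp point.
Start: joints at [1.434, 0.359, 0.012, 0, -1.224, -0.288], TCP at [0.278, 0.615, 0.405] pointing down, gripper open.
Joint ranges: [-3.07, 3.07], [-1.43, 2.12], [-1.02, 1.25], [-3.03, 1.67], [-3.05, -0], [-3.03, 3.03]. Speed limits (rad/s): [2.39, 2.39, 3.01, 3.14, 3.14, 3.14].

## Interface

Orientations are given as [roll, pitch, yaw] about the fixed x, y, z axes, in that order (R = Rz(yaw) Ry(pitch) Rx(roll)).
In Python, from station import arm gives the robot as it stands.
- The arm moves only by the shell command python3 -m handwheel 'ROWS' [OPENING] [FORCE]. ROWS is JSON, a list of rows, each a list of 4 numbers: the shift along the world's x, y, z in cm, then the turn about the world's z in rad. In form: [[dx, dy, dz, yaw], ...]. A call has 1 to 20 rows; each row shifts and turns the commanded pose from where the row before left it; what a row does not reach is not made up. A row lasts 1/10 s, in which the tool goes at most 50 mm and 8.59 degrees, less where a joint would pass 70% of its speed; a pose out of reach is approached as far as the arm can. A call is refused whole if a number of a shift passes 5 or a number of a turn 0.15, either way. A call with a gripper value outside its range is refused whole. OPENING is the closure, from 0 (fully open) to 1 (shut), set as the call begins (- or left out, the last holds). The fingers move at their own pace and stop on an object; FORCE is the grip in N (left out, the last holds). Time passes only in rows, so rows that do not move let the fingers close. It gives the time, the measured TCP pose, the force and the opening at its end, in the units of the state.
- arm.get_state(): the state, without advancing time (a new reading comes with each control period).
- arm.grab_frame(name): name is "scene" or "top"; returns a dict with "image" (480x640x3 uint8, red, green, blue), "depth" (480x640 float32, m along the optical axis (not along the pixel's ray), 0 where there is no reading), "vfov" (degrees; the focal length in pixels is half the picture's height over the tangent of half this angle, whatever the lens; pixels are square), "cx", "cy" (the principal point, pixels), "k1" (the pictures are not rectified: a ray, as slopes to the right and down, at radius r is drawn at 1 + k1 r^2 times it, then the intrinsics apply), "rvec" (rotation vector, rad) and "tvec" (3), from world to camera coordinates, as OpenCV has them. Camera axes: x right, y down, z forward; pixel columns grow to the right and rows downward; lengths in m; the calibration is good to about 2 mm. A picture is of the moment at which its call begins.
- arm.job_done(): hands the job in, once; it reports no verdict.
The state is a dict: "t": time; "q": joint angles; "qd": joint speeds; "joint_efforts": joint torques, N m; "eef_pos": TCP position; "ee_rot": TCP orientation; "force": force on the tool from outside, world axes, zero at the start; "moment": the same for the moment, N m; "width": finger opening in m.
Only numpy, scipy, OpenCV 4.12 (cv2) and the standard library are available. Lean on these libraries where they do the work, as an engineer would, in place of code of your own. Each camera call takes 0.05 s, during which the arm holds its last target.

## Task

Lock the laboratory shaker for transport: take the long locking pin with the orange knob out of the white stand and lower it upright through the yoke on the shaker's front, through the upper ear, the yellow tab's eye and the lower ear, until it is fully home, then let go. Lower it in, do not drop it from above the yoke, and leave the short pin with the blue knob in the stand.

Things in the scene. Friction and masses are not known exactly. Their poses are not given: they have to be found in the camera images.
- long_pin_knob (a point): centre of the long pin's grip knob: orange upright cylinder, 22 mm in diameter, 40 mm high. Starts about 122 mm above the bench, the pin upright in one of the stand's two holes (30 mm deep); it lifts straight out. The pin is 132 mm long, about 0.06 to 0.11 kg; its foot lies 112 mm below the knob's centre, its top 20 mm above. z points up along the pin.
- long_pin_tip (a point): centre of the long pin's foot; z up along the pin. From the foot up: steel shank 12 mm in diameter, 78 mm long, its lowest 12 mm tapering to 6 mm; flange 28 mm in diameter, 4 mm thick; 10 mm neck; orange knob.
- short_pin_knob (a point): centre of the blue grip knob of the short pin: same knob, flange and shank diameter, but its shank is only 40 mm long and cannot reach the lower ear. It stands in the stand's other hole, knob centre about 84 mm above the bench. To be left in the stand.
- pin_stand: white stand block fixed to the bench, 60 x 160 x 40 mm, origin at the centre of its underside; its two holes lie 50 mm either side of the centre along its y axis, at its x = 0. Either pin may be in either hole.
- upper_ear (a point): centre of the mouth of the black funnel on the yoke's upper steel ear, 92 mm above the bench, on the vertical pin axis. The mouth is 45 mm wide inside, 51 outside, narrowing over 12 mm to the ear's 20 mm hole; ear 10 mm thick. x points to the shaker, which begins 50 mm beyond the axis and carries a blue tube rack up to 120 mm above the bench.
- tab_eye (a point): centre of the eye in the yellow tab of the shaker's sliding platform, between the ears, 52 mm above the bench. The eye is 24 mm wide, the tab 8 mm thick. The platform slides easily along the point's y axis and is parked within 3 mm of the pin axis, so the pin's taper finds the eye.
- lower_ear (a point): centre of the underside of the lower ear's 20 mm hole, on the pin axis, 22 mm above the bench; the ear is 10 mm thick. With the pin fully home its flange sits in the funnel, its foot is about 16 mm below this point (6 mm above the bench) and its knob centre about 118 mm above the bench.
There are look-alikes about, which are no part of the job. Leave any purple look-alike of the part that bears long_pin_knob alone.

How it is judged:
At the end, for the whole second after the job is handed in: The long orange pin stands at rest and upright (within 10 degrees) through upper ear, tab and lower ear: its foot within 10 mm of the pin axis and at least 10 mm below the lower ear's underside, its knob within 15 mm of the axis (horizontal distance between long_pin_tip and lower_ear below 0.01 m and z of long_pin_tip in the frame of lower_ear below -0.01 m and horizontal distance between long_pin_knob and upper_ear below 0.015 m and angle between long_pin_tip's own z axis and vertical below 0.17 rad and linear speed of long_pin below 0.02 m/s); the robot touches nothing.
It fails at once if the short pin is taken from its place or knocked over (distance of short_pin_knob from where it was at the start of the episode above 0.03 m).
It fails at once if the long pin is dropped into the yoke from above (horizontal distance between long_pin_tip and lower_ear below 0.03 m and height (world z) of long_pin_tip below 0.09 m and linear speed of long_pin above 0.9 m/s).
It also fails if it takes over 37 s, if anything falls off the work surface, if the arm or the gripper's body presses on something with over 40 N, if the wrist force passes 120 N, or if a joint passes its speed limit or range.

## Working session

There is one attempt and no reset: what is moved stays moved. The work goes in short steps, Python scripts to look and compute and a shell command to move; the robot and the scene stay as the last step left them, time stands still between calls to the robot, and variables do not carry over. Pictures are saved under pics/ and viewed, and the job is handed in when it is done.

```bash
mkdir -p pics
cat > h.py <<'E'
import numpy as np, cv2, pickle
def grab(arm,n,tag):
    f=arm.grab_frame(n); pickle.dump(f,open(f'{n}_{tag}.pkl','wb')); cv2.imwrite(f'pics/{n}_{tag}.png',f['image'][:,:,::-1]); return f
def cam(f):
    F=240/np.tan(np.radians(f['vfov'])/2)
    R=cv2.Rodrigues(np.array(f['rvec'],float))[0]; t=np.array(f['tvec'],float).ravel()
    K=np.array([[F,0,f['cx']],[0,F,f['cy']],[0,0,1]]); return K,R,t,np.array([f['k1'],0,0,0,0.])
def ray(f,u,v):
    K,R,t,D=cam(f); s=cv2.undistortPoints(np.array([[[u,v]]],float),K,D).ravel()
    return -R.T@t, R.T@np.array([s[0],s[1],1])
def onz(f,u,v,z):
    c,d=ray(f,u,v); return c+d*(z-c[2])/d[2]
def dep(f,u,v):
    c,d=ray(f,u,v); return c+d*f['depth'][int(round(v)),int(round(u))]
def proj(f,p):
    K,R,t,D=cam(f); return cv2.projectPoints(np.array([p],float),np.array(f['rvec'],float),t,K,D)[0].ravel()
E
python3 - <<'E'
from station import arm
from h import *
for n in('scene','top'):
    f=grab(arm,n,'0'); c,d=ray(f,320,240); print(n,f['vfov'],f['k1'],c,d)
s=arm.get_state();print(s['t'],s['eef_pos'],s['ee_rot'],s['width'],s['force'])
E
```

```text
scene 44.898491185589606 -0.06779849529118961 [-0.18974286  0.61362723  0.5615491 ] [ 0.73259788 -0.43480173 -0.52377068]
top 49.960519225358325 -0.14532801630833786 [0.30184302 0.20452915 0.9568811 ] [ 0.12776766  0.01718217 -0.99174954]
0.1 [0.2781048  0.61486349 0.40380366] [ 3.14009884e+00 -1.34328621e-04 -4.24883589e-01] 0.08783313782975043 [ 0.25411713  0.61823129 -0.10269951]
```

View pics/scene_0.png

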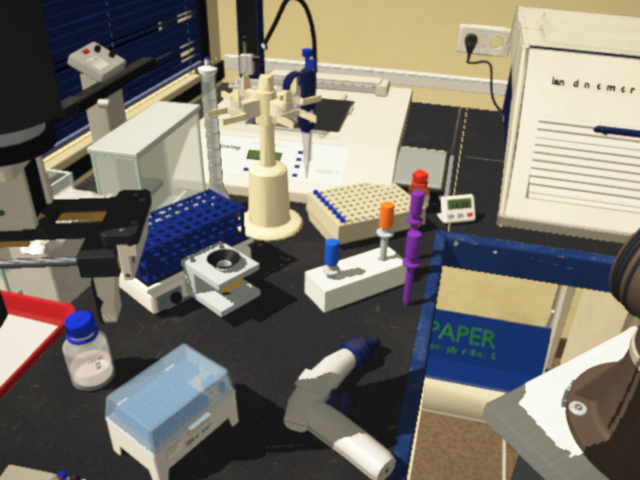

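View pics/top_0.png

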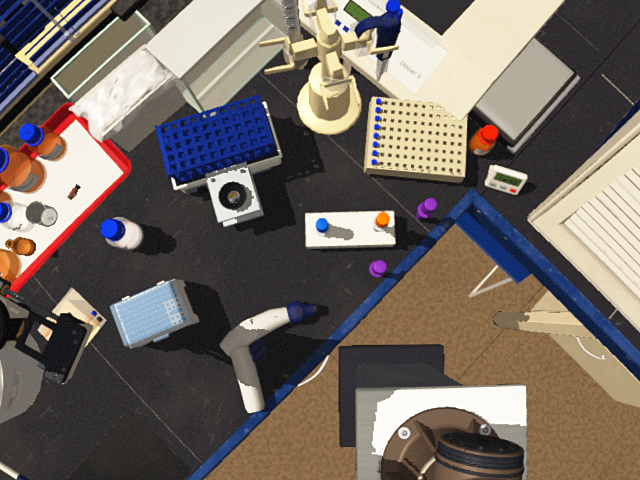

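The scene view has the orange knob at (386,215) in the white stand, with the blue one at (332,252). The funnel is at (224,260). Things that could be taken for the long pin:
- Orange knob in the stand: top view (383,219). This one matches the description.
- Purple pins: top view (427,209) and (378,269).
- Red-capped bottle: top view (485,138).
- Blue short pin: top view (322,226).

Next I measure it and check it in a close crop.

Run:
```python
from h import *
S=pickle.load(open('scene_0.pkl','rb'));T=pickle.load(open('top_0.pkl','rb'))
def tri(a,b):
    c1,d1=ray(S,*a);c2,d2=ray(T,*b);A=np.c_[d1,-d2];x=np.linalg.lstsq(A,c2-c1,rcond=None)[0]
    p,q=c1+d1*x[0],c2+d2*x[1];return (p+q)/2,np.linalg.norm(p-q)
def blobs(f,lo,hi):
    h=cv2.cvtColor(f['image'],cv2.COLOR_RGB2HSV);m=cv2.inRange(h,lo,hi)
    n,l,s,c=cv2.connectedComponentsWithStats(m);return [(s[i].tolist(),c[i].round(1).tolist()) for i in range(1,n) if s[i][4]>40]
for nm,lo,hi in(('or',(5,180,150),(18,255,255)),('blue',(100,170,120),(118,255,255)),('pur',(130,120,60),(150,255,255))):
    for f,n in((S,'S'),(T,'T')):
        for s,c in blobs(f,lo,hi):print(nm,n,s,c,dep(f,*c).round(3))
a=S['image'][150:330,150:450];b=T['image'][130:290,180:460]
cv2.imwrite('pics/c1.png',cv2.resize(a,(800,480),interpolation=2)[:,:,::-1]);cv2.imwrite('pics/c2.png',cv2.resize(b,(800,457),interpolation=2)[:,:,::-1])
```

```text
or S [379, 202, 15, 26, 277] [385.7, 214.5] [0.437 0.125 0.126]
or T [471, 128, 20, 23, 201] [478.9, 142.7] [ 0.598 -0.076  0.048]
or T [34, 133, 31, 25, 295] [48.5, 143.7] [0.604 0.733 0.069]
or T [0, 152, 32, 34, 512] [14.2, 168.0] [0.549 0.777 0.106]
or T [30, 168, 14, 23, 93] [38.4, 178.0] [0.548 0.771 0.031]
or T [376, 212, 14, 14, 138] [382.2, 218.9] [0.44  0.118 0.141]
or T [17, 239, 16, 15, 185] [24.3, 246.4] [0.412 0.784 0.041]
or T [0, 251, 19, 31, 395] [9.2, 266.4] [0.373 0.809 0.049]
blue S [303, 49, 11, 20, 105] [308.0, 58.2] [0.707 0.114 0.303]
blue S [146, 194, 89, 53, 938] [184.1, 219.2] [0.586 0.398 0.116]
blue S [325, 239, 14, 27, 260] [330.1, 251.0] [0.436 0.224 0.09 ]
blue S [66, 311, 26, 33, 479] [77.1, 323.9] [0.428 0.591 0.099]
blue S [429, 359, 26, 17, 140] [441.2, 366.6] [ 0.534 -0.161 -0.412]
blue T [0, 0, 23, 22, 95] [10.2, 9.5] [0.769 0.715 0.272]
blue T [0, 1, 30, 29, 45] [14.1, 15.5] [0.767 0.716 0.256]
blue T [386, 0, 17, 20, 185] [393.9, 7.3] [0.706 0.112 0.32 ]
blue T [155, 96, 119, 81, 3867] [213.7, 134.7] [0.594 0.4   0.118]
blue T [19, 123, 16, 18,
[... 528 characters left out ...]
, 245.1] [ 0.411 -0.168  0.001]
blue T [528, 251, 14, 11, 48] [535.2, 256.2] [ 0.39  -0.188  0.002]
blue T [393, 255, 19, 18, 60] [401.0, 265.4] [ 0.376  0.07  -0.001]
blue T [363, 284, 21, 26, 84] [374.5, 297.0] [ 0.318  0.121 -0.002]
blue T [570, 293, 34, 35, 172] [586.1, 306.7] [ 0.291 -0.288 -0.002]
blue T [606, 323, 10, 13, 47] [610.3, 328.7] [ 0.247 -0.337 -0.001]
blue T [332, 324, 15, 16, 71] [337.8, 332.0] [0.254 0.19  0.001]
blue T [201, 426, 44, 46, 298] [223.6, 449.2] [0.04  0.401 0.   ]
pur S [403, 191, 21, 115, 1240] [412.3, 243.5] [0.361 0.13  0.116]
pur T [416, 198, 21, 22, 314] [425.9, 208.2] [0.459 0.045 0.131]
pur T [369, 260, 18, 18, 248] [377.5, 268.0] [0.362 0.126 0.128]
```

View pics/c1.png

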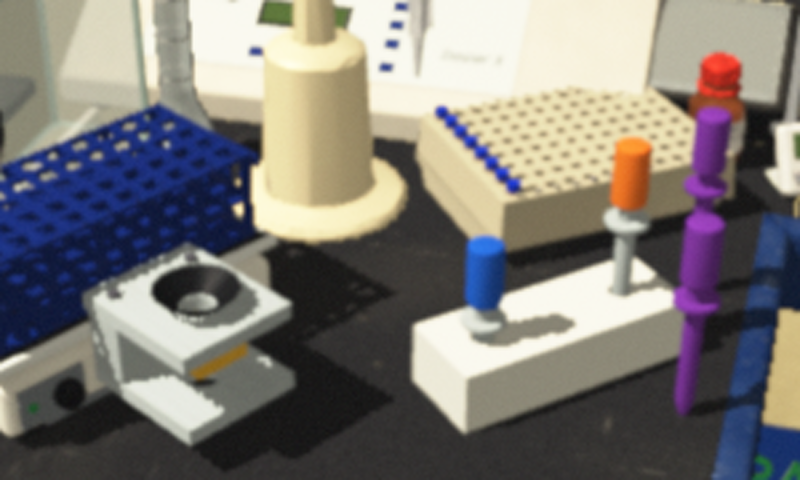

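View pics/c2.png

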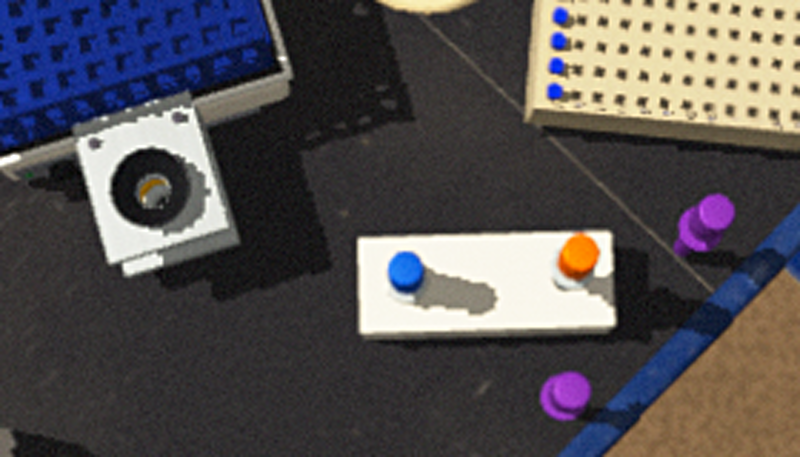

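The crop confirms the choice. The orange knob stands on a long exposed shank at the right end of the white stand, and the blue pin sits flange-down at the left. The two purple look-alikes stand outside the stand. The funnel mouth is at about (233,196) in the top view. I'll now measure the points precisely.

```bash
cat > m.py <<'E'
from h import *
import sys
tag=sys.argv[1] if len(sys.argv)>1 else '0'
S=pickle.load(open(f'scene_{tag}.pkl','rb'));T=pickle.load(open(f'top_{tag}.pkl','rb'))
def tri(a,b):
    c1,d1=ray(S,*a);c2,d2=ray(T,*b);x=np.linalg.lstsq(np.c_[d1,-d2],c2-c1,rcond=None)[0]
    p,q=c1+d1*x[0],c2+d2*x[1];return (p+q)/2,np.linalg.norm(p-q)
def blob(f,lo,hi,near):
    m=cv2.inRange(cv2.cvtColor(f['image'],cv2.COLOR_RGB2HSV),lo,hi)
    n,l,s,c=cv2.connectedComponentsWithStats(m);i=min((i for i in range(1,n) if s[i][4]>40),key=lambda i:np.hypot(*(c[i]-near)))
    return c[i],(l==i)
print('orange tri',tri(blob(S,(3,150,90),(20,255,255),(386,214))[0],blob(T,(3,150,90),(20,255,255),(382,219))[0]))
# blob centroid in top is pulled to the lid: compare with lid onto z=.142
print('orange top-> z.135',onz(T,*blob(T,(3,150,90),(20,255,255),(382,219))[0],.135),'scene->z.122',onz(S,*blob(S,(3,150,90),(20,255,255),(386,214))[0],.122))
# funnel: dark blob ellipse
for n,f,r in(('T',T,(205,168,265,226)),('S',S,(185,240,262,290))):
    g=f['image'][r[1]:r[3],r[0]:r[2]].max(2); m=(g<70).astype(np.uint8)
    cs=cv2.findContours(m,cv2.RETR_EXTERNAL,cv2.CHAIN_APPROX_NONE)[0]
    for c in cs:
        if len(c)>30:
            e=cv2.fitEllipse(c);ce=np.array(e[0])+r[:2];print(n,e[1:],ce,onz(f,*ce,.092),c.reshape(-1,2).min(0)+r[:2],c.reshape(-1,2).max(0)+r[:2])
E
python3 m.py
python3 - <<'E'
from h import *
T=pickle.load(open('top_0.pkl','rb'));S=pickle.load(open('scene_0.pkl','rb'))
a=T['image'][165:235,195:275];b=S['image'][235:320,175:275]
cv2.imwrite('pics/c3.png',np.hstack([cv2.resize(a,(400,350),interpolation=0),cv2.resize(b,(400,350),interpolation=0)])[:,:,::-1])
E
```

```text
orange tri (array([0.44346704, 0.11710381, 0.12004476]), np.float64(0.0016693091403117996))
orange top-> z.135 [0.44041948 0.11802941 0.135     ] scene->z.122 [0.44121127 0.11992828 0.122     ]
T ((14.510065078735352, 44.50349426269531), 167.55908203125) [210.3844409  211.13521576] [0.46504462 0.40806878 0.092     ] [205 184] [222 225]
T ((26.086275100708008, 26.607582092285156), 73.71333312988281) [232.29658127 195.26895714] [0.49242412 0.37041522 0.092     ] [219 182] [246 208]
T ((33.21534729003906, 58.127567291259766), 7.750333309173584) [249.56834793 200.97875977] [0.48197683 0.34020325 0.092     ] [232 170] [264 225]
T ((3.4326298236846924, 15.855891227722168), 81.65028381347656) [211.43903017 169.62482393] [0.53876648 0.4083021  0.092     ] [205 168] [221 172]
S ((11.80689811706543, 22.112892150878906), 60.065616607666016) [217.11184692 256.85466957] [0.49734727 0.38049439 0.092     ] [208 250] [228 266]
S ((16.16844367980957, 53.248077392578125), 2.5271034240722656) [254.34060669 266.58232498] [0.44846458 0.3430596  0.092     ] [243 241] [261 289]
S ((5.128251075744629, 22.621376037597656), 88.6948471069336) [232.0700264  241.82733202] [0.52578735 0.34502407 0.092     ] [221 240] [244 245]
S ((4.763150215148926, 14.681575775146484), 71.26411437988281) [209.16069984 242.51036429] [0.54037968 0.37648204 0.092     ] [203 240] [218 247]
S ((12.83150577545166, 18.03504753112793), 71.62901306152344) [191.85804749 246.04256487] [0.54314759 0.40304119 0.092     ] [185 240] [201 254]
```

View pics/c3.png

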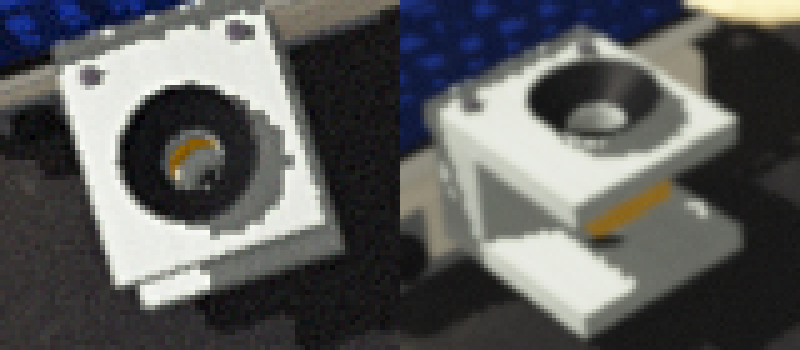

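```bash
cat > d.py <<'E'
from h import *
T=pickle.load(open('top_0.pkl','rb'));S=pickle.load(open('scene_0.pkl','rb'))
print(onz(S,224,260,.092),onz(T,232.5,196,.092))
for f,r in((T,(200,165,270,235)),(S,(175,235,275,320))):
    P=np.array([dep(f,u,v) for v in range(r[1],r[3]) for u in range(r[0],r[2])])
    q=P[np.hypot(P[:,0]-.492,P[:,1]-.370)<.045]
    h=np.histogram(q[:,2],bins=np.arange(.0,.13,.004));print([(round(a,3),int(n)) for a,n in zip(h[1],h[0]) if n])
    rim=q[(q[:,2]>.088)&(q[:,2]<.096)]
    if len(rim)>5:
        xy=rim[:,:2].astype(np.float32);print(len(rim),cv2.minEnclosingCircle(xy),xy.min(0),xy.max(0))
# front edge direction of shaker plate: yoke plate left edge corners in top crop (60,66)->(113,287) at z=.08
a=onz(T,195+60/5,165+66/5,.08);b=onz(T,195+113/5,165+287/5,.08);c=onz(T,195+325/5,165+222/5,.08)
print(a,b,c,np.degrees(np.arctan2(*(a-b)[1::-1])),np.degrees(np.arctan2(*(c-b)[1::-1])))
for t in((T,427,209),(T,378,269)):print(onz(*t,.13))
E
python3 d.py
```

```text
[0.48481527 0.37476384 0.092     ] [0.49112936 0.37003334 0.092     ]
[(np.float64(0.0), 42), (np.float64(0.016), 4), (np.float64(0.02), 15), (np.float64(0.024), 50), (np.float64(0.028), 197), (np.float64(0.032), 37), (np.float64(0.04), 1), (np.float64(0.044), 5), (np.float64(0.048), 7), (np.float64(0.052), 14), (np.float64(0.064), 6), (np.float64(0.068), 24), (np.float64(0.072), 95), (np.float64(0.076), 925), (np.float64(0.08), 284), (np.float64(0.084), 177), (np.float64(0.088), 163), (np.float64(0.092), 20)]
183 ((0.49241262674331665, 0.37135088443756104), 0.02535770647227764) [0.4679741  0.34637505] [0.5167813  0.39612332]
[(np.float64(0.0), 58), (np.float64(0.016), 3), (np.float64(0.02), 99), (np.float64(0.024), 104), (np.float64(0.028), 880), (np.float64(0.032), 98), (np.float64(0.036), 9), (np.float64(0.04), 9), (np.float64(0.044), 24), (np.float64(0.048), 58), (np.float64(0.052), 44), (np.float64(0.056), 4), (np.float64(0.06), 1), (np.float64(0.064), 4), (np.float64(0.068), 95), (np.float64(0.072), 141), (np.float64(0.076), 911), (np.float64(0.08), 186), (np.float64(0.084), 131), (np.float64(0.088), 187), (np.float64(0.092), 7)]
194 ((0.493825763463974, 0.37315621972084045), 0.026869915425777435) [0.46736133 0.34749842] [0.5204313  0.39719072]
[0.52656592 0.41862937 0.08      ] [0.44722988 0.39763912 0.08      ] [0.46932483 0.32361675 0.08      ] 14.819419170810328 -73.38015702882666
[0.45795967 0.04314779 0.13      ]
[0.3604937  0.12591777 0.13      ]
```

Measured points, checked against the given sizes:
- **Orange knob:** (0.441, 0.119), triangulated height 0.120, so about the expected 0.122.
- **Funnel:** (0.493, 0.371), rim radius 25.4 mm against the expected 25.5.
- **Shaker x axis:** about +15°.
- **Purple pins:** (0.458, 0.043) and (0.360, 0.126). Jaws at 45° clear both of them and the blue pin.

Moving above the orange knob now.

```bash
python3 -m handwheel '[[0.6,-2,0,-0.02],[1.2,-3.6,0,-0.03],[1.2,-3.6,0,-0.03],[1.2,-3.6,0,-0.03],[1.2,-3.6,0,-0.03],[1.2,-3.6,0,-0.03],[1.2,-3.6,0,-0.03],[1.2,-3.6,0,-0.03],[1.2,-3.6,0,-0.03],[1.2,-3.6,0,-0.03],[1.2,-3.6,0,-0.03],[1.2,-3.6,0,-0.02],[1.2,-3.6,0,-0.02],[1.2,-3.6,0,0],[1.0,-2.4,0,0],[0,0,0,0],[0,0,0,0]]' 0.25 30
python3 - <<'E'
from station import arm
from h import *
s=arm.get_state();print(s['t'],s['eef_pos'],s['ee_rot'],s['width'],s['force'],s['q'])
grab(arm,'top','1');grab(arm,'scene','1')
E
```

```text
t: 1.8
eef_pos: [0.4502, 0.1024, 0.4044]
ee_rot: [3.141, 0.0, -0.787]
force: [0.8, 0.5, 0.5]
width: 0.0656
1.8 [0.45020197 0.10242625 0.40443349] [ 3.14119876e+00  2.29498468e-04 -7.86699883e-01] 0.06560748432459514 [0.75701755 0.4883297  0.53121583] [ 6.52019676e-01 -5.75964716e-05 -4.36547065e-01 -1.93758532e-04
 -1.13472755e+00  1.32158690e-01]
```

View pics/scene_1.png

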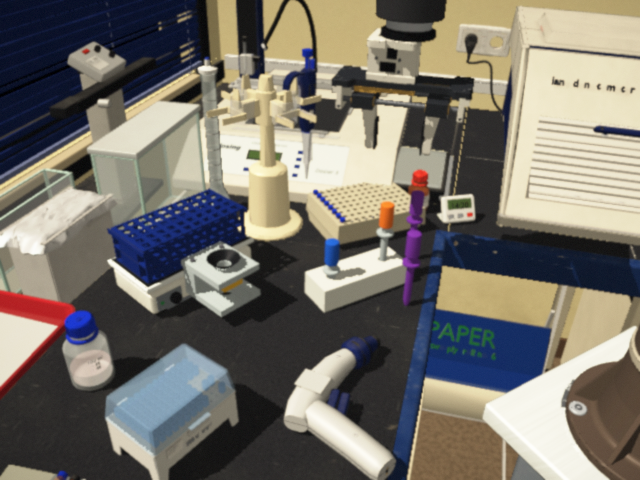

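Moved with the jaws at 45°. I overshot the knob by about 1–2 cm, so I correct that and descend to just above the knob.

```bash
python3 -m handwheel '[[-0.5,1,-1,0],[-0.4,0.7,-2,0],[0,0,-2,0],[0,0,-1,0],[0,0,0,0],[0,0,0,0]]'
python3 - <<'E'
from station import arm
from h import *
grab(arm,'top','2');f=grab(arm,'scene','2')
s=arm.get_state();print(s['t'],s['eef_pos'],s['ee_rot'])
T=pickle.load(open('top_2.pkl','rb'))
cv2.imwrite('pics/c4.png',np.hstack([cv2.resize(T['image'][150:270,320:460],(400,343)),cv2.resize(f['image'][120:270,320:460],(400,428))[:343]])[:,:,::-1])
E
```

```text
t: 2.5
eef_pos: [0.4413, 0.1205, 0.345]
ee_rot: [3.142, -0.0, -0.784]
force: [0.3, -0.0, 0.3]
width: 0.0663
2.6 [0.44149147 0.12035144 0.34548273] [-3.14029440e+00 -3.82215339e-04 -7.84443983e-01]
```

View pics/c4.png

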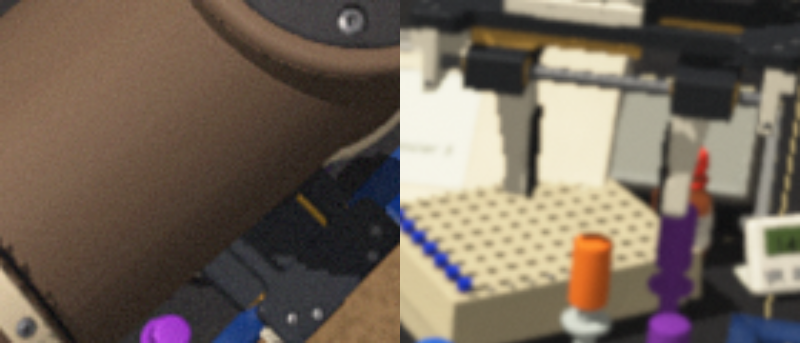

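The fingertips straddle the orange knob, with their midpoint near crop column 596 and the knob at 592. I descend and grip.

```bash
python3 -m handwheel '[[0,-0.1,-1.5,0],[0,0,-2,0],[0,0,-1.5,0],[0,0,-0.8,0],[0,0,0,0],[0,0,0,0]]' && python3 -m handwheel '[[0,0,0,0],[0,0,0,0],[0,0,0,0],[0,0,0,0],[0,0,0,0],[0,0,0,0],[0,0,0,0],[0,0,0,0]]' 1 35
python3 - <<'E'
from station import arm
from h import *
f=grab(arm,'scene','3')
cv2.imwrite('pics/c5.png',cv2.resize(f['image'][130:310,300:460],(640,720))[:600,:,::-1])
E
```

```text
t: 3.2
eef_pos: [0.4416, 0.1192, 0.2874]
ee_rot: [-3.141, -0.0, -0.785]
force: [-0.3, 0.3, 0.1]
width: 0.0656
t: 4.0
eef_pos: [0.4412, 0.119, 0.2867]
ee_rot: [-3.142, -0.0, -0.785]
force: [1.0, -0.4, 1.2]
width: 0.0211
```

View pics/c5.png

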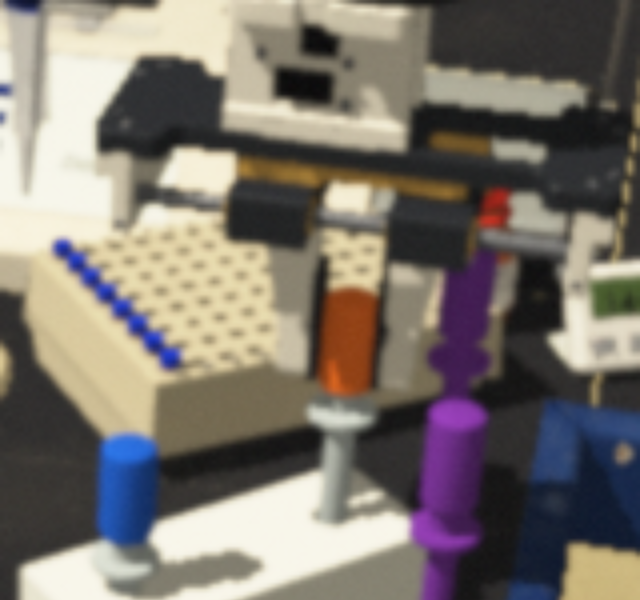

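Gripped: the width is 21 mm and the picture shows the orange knob between the pads. I lift it clear.

```bash
python3 -m handwheel '[[0,0,0.5,0],[0,0,1,0],[0,0,1.5,0],[0,0,2,0],[0,0,2,0],[0,0,2,0],[0,0,2,0],[0,0,1.5,0],[0,0,0.5,0],[0,0,0,0]]'
python3 - <<'E'
from station import arm
from h import *
f=grab(arm,'scene','4')
cv2.imwrite('pics/c6.png',cv2.resize(f['image'][60:310,280:460],(576,800))[:600,:,::-1])
E
```

```text
t: 5.05
eef_pos: [0.4411, 0.1189, 0.4175]
ee_rot: [-3.14, -0.0, -0.785]
force: [0.2, 0.6, -0.6]
width: 0.0214
```

View pics/c6.png

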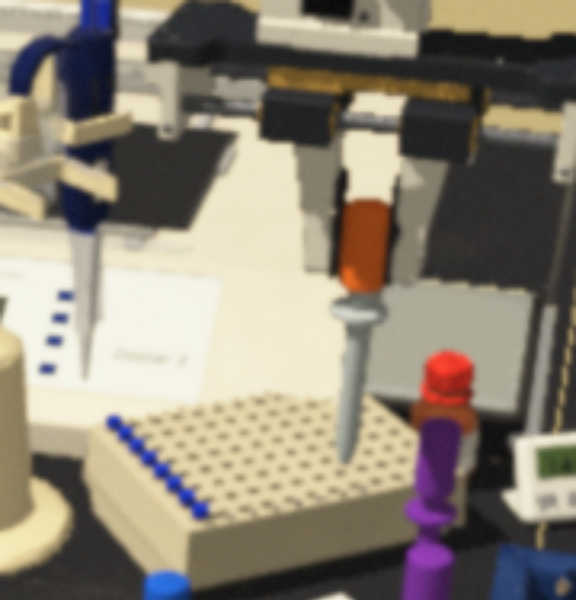

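The pin is out, hanging below the gripper. Next I carry it above the yoke and turn the jaws parallel to the shaker's face.

```bash
python3 -m handwheel '[[0.2,1,0,0.05],[0.4,2,0,0.1],[0.5,2.5,0,0.1],[0.5,2.5,0,0.1],[0.5,2.5,0,0.1],[0.5,2.5,0,0.1],[0.5,2.5,0,0.1],[0.5,2.5,0,0.1],[0.5,2.2,0,0.1],[0.5,2,0,0.1],[0.4,2,0,0.1],[0.2,1,0,0],[0,0,0,0],[0,0,0,0],[0,0,0,0]]'
python3 - <<'E'
from station import arm
from h import *
f=grab(arm,'scene','5');grab(arm,'top','5')
s=arm.get_state();print(s['t'],s['eef_pos'],s['ee_rot'],s['force'])
cv2.imwrite('pics/c7.png',cv2.resize(f['image'][60:310,120:330],(672,800))[:,:,::-1][150:750])
E
```

```text
t: 6.6
eef_pos: [0.493, 0.3701, 0.4166]
ee_rot: [3.141, 0.0, 0.263]
force: [0.7, -0.5, -1.6]
width: 0.0213
6.7 [0.49311198 0.37017993 0.41697283] [-3.14136931e+00 -2.13725562e-04  2.63842723e-01] [-0.03665849 -0.50122509 -0.16165684]
```

View pics/c7.png

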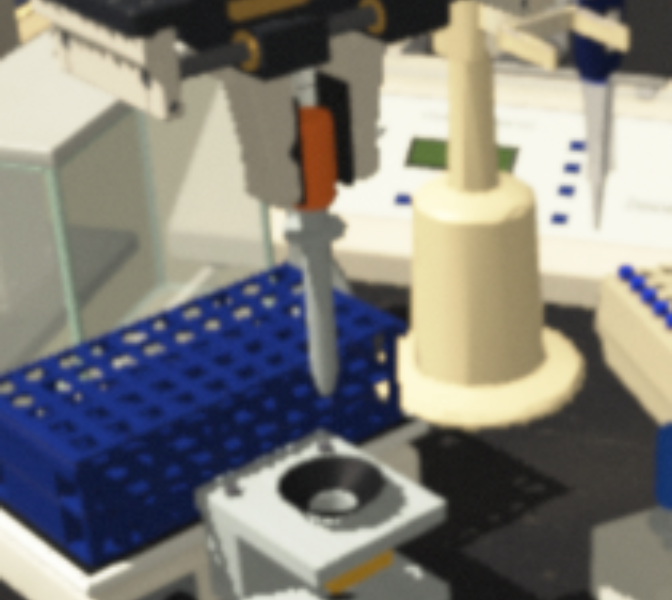

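View pics/top_5.png

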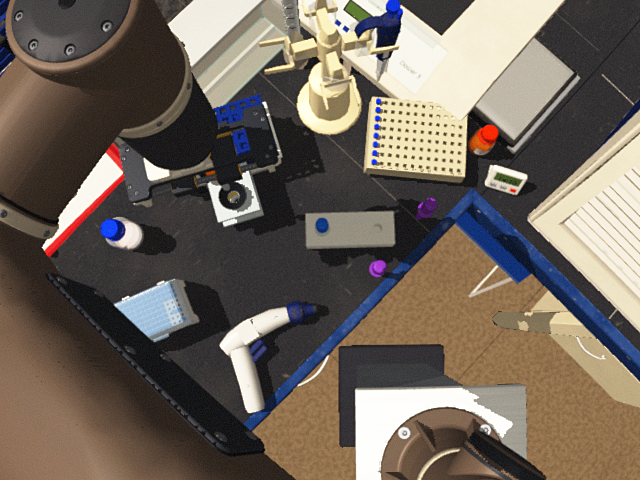

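Run:
```python
from h import *
S=pickle.load(open('scene_5.pkl','rb'))
x,y=.4931,.3702;z=.122+.417-.2867
print(proj(S,(x,y,z)),proj(S,(x,y,z-.112)),proj(S,(x,y,z-.034)))
# residual in foot per mm in x,y
print(proj(S,(x+.01,y,z-.112))-proj(S,(x,y,z-.112)),proj(S,(x,y+.01,z-.112))-proj(S,(x,y,z-.112)))
im=S['image'][140:240,190:260];cv2.imwrite('pics/c8.png',cv2.resize(im,(560,800),interpolation=0)[:600,:,::-1])
im=S['image'][170:240,190:260];cv2.imwrite('pics/c8.png',cv2.resize(im,(560,560),interpolation=0)[:,:,::-1])
# foot by ray hitting z=0.140 and depth
for v in range(180,230,6):
  row=S['depth'][v,205:235];m=row<np.median(S['depth'][v,200:240])-.03
  us=np.arange(205,235)[m]; 
  if len(us): u=us.mean();print(v,us.min(),us.max(),dep(S,round(u),v).round(4))
```

```text
[216.8998403  155.15193267] [222.52396637 228.05327067] [218.66915482 178.39828642]
[-2.61435796 -3.11093367] [-6.60830616  1.68391653]
180 208 227 [0.4841 0.3745 0.2207]
186 210 223 [0.4925 0.375  0.2082]
192 215 223 [0.4914 0.3718 0.1988]
198 215 223 [0.4913 0.3725 0.1898]
204 216 224 [0.4895 0.3724 0.1813]
210 216 224 [0.4881 0.3736 0.1729]
216 217 225 [0.4911 0.3718 0.1614]
222 218 225 [0.4902 0.3713 0.152 ]
228 205 223 [0.5848 0.3518 0.0878]
```

View pics/c8.png

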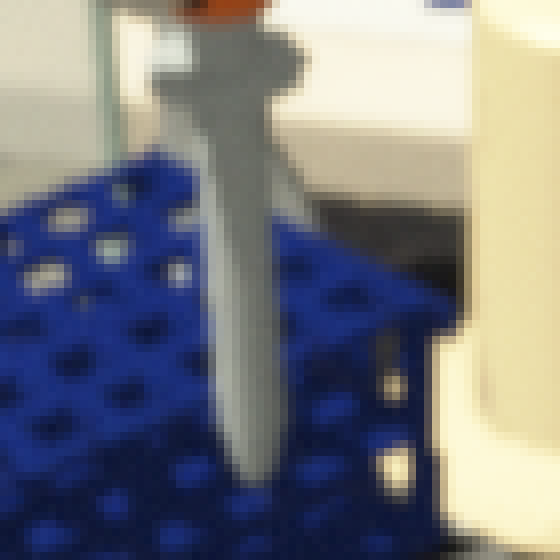

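The pin hangs vertical: flange and foot pixels lie within 1 px of the prediction. The foot is centred over the funnel axis to within a few mm. I lower it in stages.

```bash
python3 -m handwheel '[[0,0.1,-0.5,0],[0,0,-1,0],[0,0,-1.5,0],[0,0,-1,0],[0,0,-0.5,0],[0,0,-0.5,0],[0,0,-0.5,0],[0,0,-0.5,0],[0,0,-0.5,0],[0,0,-0.5,0],[0,0,-0.5,0],[0,0,0,0]]'
```

```text
t: 7.9
eef_pos: [0.493, 0.3718, 0.3408]
ee_rot: [3.141, 0.001, 0.265]
force: [-0.5, -0.4, -1.0]
width: 0.0211
```

No contact forces, and the foot is through the upper ear at z of about 0.064. Continuing.

```bash
python3 -m handwheel '[[0,0,-0.5,0],[0,0,-0.5,0],[0,0,-0.5,0],[0,0,-0.5,0],[0,0,-0.5,0],[0,0,-0.4,0],[0,0,0,0]]'; python3 -m handwheel '[[0,0,-0.5,0],[0,0,-0.5,0],[0,0,-0.5,0],[0,0,-0.4,0],[0,0,-0.3,0],[0,0,0,0]]'
python3 - <<'E'
from station import arm
from h import *
f=grab(arm,'scene','6')
cv2.imwrite('pics/c9.png',cv2.resize(f['image'][160:330,150:300],(600,680))[:600,:,::-1])
E
```

```text
t: 8.6
eef_pos: [0.4931, 0.3718, 0.3119]
ee_rot: [3.141, 0.001, 0.265]
force: [-0.6, -0.3, -1.4]
width: 0.0212
t: 9.2
eef_pos: [0.4931, 0.3719, 0.2901]
ee_rot: [3.141, 0.001, 0.265]
force: [-0.2, -0.7, -1.2]
width: 0.0213
```

View pics/c9.png

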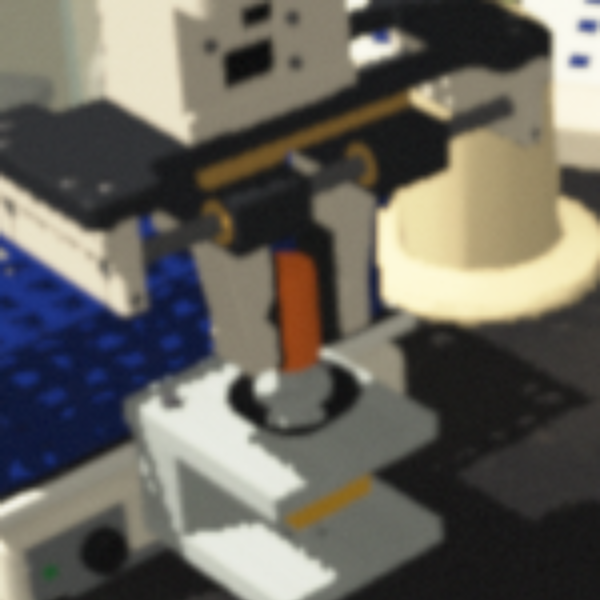

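The flange is just entering the funnel mouth, the foot is well down and there is still no force. Final seating in small steps.

```bash
python3 -m handwheel '[[0,0,-0.2,0],[0,0,-0.2,0],[0,0,-0.2,0],[0,0,0,0],[0,0,0,0]]'; python3 -m handwheel '[[0,0,-0.1,0],[0,0,-0.1,0],[0,0,0,0],[0,0,0,0]]'
```

```text
t: 9.75
eef_pos: [0.4932, 0.372, 0.2846]
ee_rot: [3.141, 0.0, 0.265]
force: [0.2, -0.3, -0.7]
width: 0.021
t: 10.15
eef_pos: [0.4933, 0.3721, 0.2836]
ee_rot: [-3.141, -0.001, 0.266]
force: [-2.5, -1.5, 5.1]
width: 0.0214
```

The force is 5 N upward at TCP z 0.2836, against an expected home of about 0.283, so the pin has seated. I release it.

```bash
python3 -m handwheel '[[0,0,0,0],[0,0,0,0],[0,0,0,0],[0,0,0,0],[0,0,0,0]]' 0.55; python3 -m handwheel '[[0,0,1,0],[0,0,2,0],[0,0,2,0],[0,0,3,0],[0,0,3,0],[0,0,2,0],[0,0,0,0],[0,0,0,0]]'
python3 - <<'E'
from station import arm
from h import *
f=grab(arm,'scene','7')
cv2.imwrite('pics/c10.png',cv2.resize(f['image'][160:330,150:300],(600,680))[80:,:,::-1])
m=cv2.inRange(cv2.cvtColor(f['image'],cv2.COLOR_RGB2HSV),(3,150,60),(20,255,255));n,l,s,c=cv2.connectedComponentsWithStats(m)
for i in range(1,n):
  if s[i][4]>60:print(s[i],c[i],dep(f,*c[i]),onz(f,*c[i],.118))
E
```

```text
t: 10.65
eef_pos: [0.4932, 0.372, 0.2825]
ee_rot: [3.141, 0.0, 0.265]
force: [0.3, 0.6, -0.3]
width: 0.0392
t: 11.45
eef_pos: [0.4931, 0.3718, 0.4135]
ee_rot: [-3.141, -0.001, 0.265]
force: [-0.0, 0.1, -1.0]
width: 0.0395
[184  97  59  21 288] [210.35416667 107.01736111] [0.46778023 0.38299429 0.32787898] [1.05835752 0.17584327 0.118     ]
[408 170  21  25 257] [418.70817121 182.47081712] [ 0.60259676 -0.08010847  0.06361442] [ 0.5160556  -0.00433705  0.118     ]
[214 227  17  30 421] [221.79097387 241.40142518] [0.48143908 0.37700737 0.12629644] [0.49423262 0.37249711 0.118     ]
[222 280  20  12  62] [231.83870968 285.74193548] [0.47494899 0.36935974 0.05024487] [0.38686782 0.40172868 0.118     ]
```

View pics/c10.png

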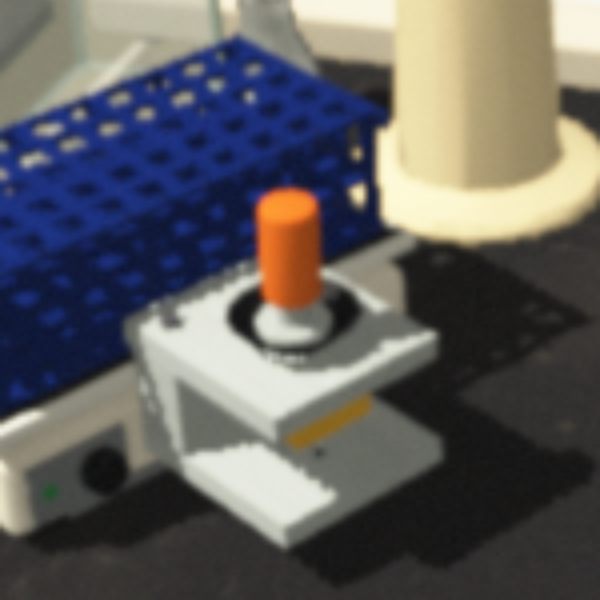

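The pin stands upright with its flange in the funnel. The knob ray at z = 0.118 hits (0.494, 0.3725), about 2 mm from the axis. I check the blue pin, then hand in.

Run:
```python
from station import arm
from h import *
f=grab(arm,'scene','8');g=pickle.load(open('scene_0.pkl','rb'))
for F in(g,f):
  m=cv2.inRange(cv2.cvtColor(F['image'],cv2.COLOR_RGB2HSV),(100,170,120),(118,255,255))[230:275,315:345];print(cv2.findNonZero(m).mean(0))
  m=cv2.inRange(cv2.cvtColor(F['image'],cv2.COLOR_RGB2HSV),(3,150,60),(20,255,255))[215:265,200:240]
  if F is f:print(cv2.findNonZero(m).mean(0)+[200,215])
print(arm.get_state()['force'],arm.get_state()['t']);print(arm.job_done())
```

```text
[[15.05384615 21.04230769]]Traceback (most recent call last):
  File "<stdin>", line 5, in <module>
AttributeError: 'NoneType' object has no attribute 'mean'
```

The blue mask found nothing in the new picture. That could be the arm's shadow or a pin that has moved, so I look before handing in.

Run:
```python
from h import *
f=pickle.load(open('scene_8.pkl','rb'));g=pickle.load(open('scene_0.pkl','rb'))
cv2.imwrite('pics/c11.png',np.hstack([cv2.resize(F['image'][180:320,290:440],(400,373))[:,:,::-1] for F in(g,f)]))
for F in(g,f):
  m=cv2.inRange(cv2.cvtColor(F['image'],cv2.COLOR_RGB2HSV),(100,150,40),(125,255,255))[230:275,315:345];p=cv2.findNonZero(m);print(p.mean(0) if p is not None else None)
m=cv2.inRange(cv2.cvtColor(f['image'],cv2.COLOR_RGB2HSV),(3,150,60),(20,255,255))[215:265,200:240];print(cv2.findNonZero(m).mean(0)+[200,215])
```

```text
[[16.25787966 21.85100287]]
[[16.51359517 22.16314199]]
[[221.77142857 241.39285714]]
```

View pics/c11.png

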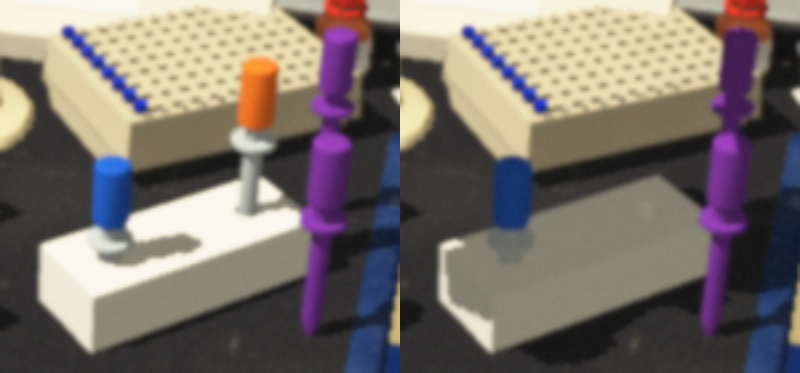

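It was only the arm's shadow darkening the blue. The knob is at the same pixel as before, within 0.5 px, and the purple pins look undisturbed. The orange knob is at rest at (221.8, 241.4) in both frames. Handing in.

Run:
```python
from station import arm
s=arm.get_state();print(s['t'],s['force'],s['width']);print(arm.job_done())
```

```text
11.55 [ 0.38376862 -0.07975756 -0.85903988] 0.03936310216319736
the job is handed in; nothing more can be done
None
```

The long orange pin is locked upright in the yoke, and I handed the job in at about 11.6 s of the 37 s allowed. I lifted it from the stand, lowered it held in the gripper until it seated (about 5 N upward, close to the expected height), released it and backed off 13 cm.

**Last checks:**
- **Long pin:** its flange sits in the funnel. The knob is about 2 mm from the measured axis and did not move between the last two pictures. The foot below the lower ear was not seen directly; I judged it fully home from the gripper height and the seating force.
- **Other pins:** the blue pin is at its starting pixel within 0.5 px, and the purple pins look undisturbed.
- **Robot:** it touches nothing; the force reading is under 1 N.

**What went wrong or disagreed:**
- My first travel overshot the knob by 1–2 cm in free air; I corrected it before descending.
- The first blue-pin check found nothing, because the arm's shadow darkened the knob; a wider colour mask and a picture showed it in place.
- My hand-read funnel centre in the scene view was about 8 mm off the other three estimates, so I discarded it. Those three agreed within about 3 mm.

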